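Feel along the roughness comparator

ROBOT

A 6-joint arm with a two-finger parallel gripper is mounted at the origin on a cart in front of the work surface, level with it; the furniture and walls round the work are solid. World frame = base frame: x ahead of the robot, y to its left, z up, the work surface at z = 0. Lengths are in mm, angles in rad, forces in N, time in s.
With the tool pointing down it reaches from about 275 to 1000 mm from the base axis. Payload 8.4 kg.
Tool frame: the origin (TCP) lies between the finger pads, 19 mm behind the fingertips; this is the grasp point; z points along the fingers, y is the line along which they close (so a half turn about z gives the same grasp; the last joint's range is limited). The gripper opens to 85 mm and grips with 20 to 120 N. Pads are 22 mm wide; open, the fingers measure 114 mm over their backs; the gripper's body (76 mm by 85 mm) begins 54 mm behind the grasp point. The pads swing forward as they close: fully open they stand 13 mm farther back than shut.
Start: joints at [1.233, 0.353, 1.633, -0, 1.155, -0.002], TCP at [205.952, 590.095, 249.981] pointing down, gripper open.
Joint ranges: [-2.63, 2.63], [-0.92, 2.1], [0.06, 2.66], [-1.3, 4.44], [0, 2.69], [-3.02, 3.02]. Speed limits (rad/s): [2.22, 2.22, 2.79, 3.14, 3.14, 3.14].

INTERFACE

Orientations are given as [roll, pitch, yaw] about the fixed x, y, z axes, in that order (R = Rz(yaw) Ry(pitch) Rx(roll)).
In Python, from rig import sensors, grab_frame, camera_params, order gives the robot as it stands. The module is installed in compiled form; this text tells all that it offers.
- The arm moves only by the tool move_arm, never from a script. Its argument "motion" is a list of rows, each a list of 7 numbers: the turn, a rotation vector about the tool's x, y, z in shares of pi rad (1.0 is pi rad), then the shift along the tool's x, y, z in a scale on which 1.0 is 1 m, then the finger opening in m, from 0 to 0.0854. A call has 1 to 8 rows; each row is the pose to reach, as a shift and turn from the pose commanded when the call began, along the tool's axes at that moment; what a row does not reach only later rows make up. A row lasts 1/8 s, in which the tool goes at most 62.5 mm and 10.7 degrees, less where a joint would pass 70% of its speed; a pose out of reach is approached as far as the arm can. A shift or turn number past 1, either way, is cut back to 1. A call with a gripper value outside its range is refused whole. The fingers move at their own pace and stop on an object; "grip_force" is the grip in N (left out, the last holds). Time passes only in rows, so rows that repeat a pose let the fingers close. It gives the time, the measured TCP pose, the force, the opening and the grip force at its end, in the units of the state.
- sensors.sense(): the state, without advancing time (a new reading comes with each control period).
- grab_frame(name): name is "scene" or "side" or "wrist"; returns (picture, depth): 480x640x3 uint8, red, green, blue; 480x640 float32, mm along the optical axis (not along the pixel's ray), 0 where there is no reading.
- camera_params(name): a dict with "camera_matrix" (3x3 intrinsics, pixels), "k1" (the pictures are not rectified: a ray, as slopes to the right and down, at radius r is drawn at 1 + k1 r^2 times it, then the intrinsics apply), "world_from_camera" (4x4, takes a point from camera to world coordinates). Camera axes: x right, y down, z forward; pixel columns grow to the right and rows downward; lengths in mm; the calibration is good to about 2 mm. A picture is of the moment at which its call begins: read the wrist's pose just before it. camera_params takes no time and is no camera call; for the wrist camera it gives the pose at the moment of the call.
- order.sign_off(): hands the job in; it is judged then, once.
The state is a dict: "clock": time; "qpos": joint angles; "qvel": joint speeds; "joint_efforts": joint torques, N m; "eef_pos": TCP position; "tcp_rot": TCP orientation; "contact_force": force on the tool from outside, world axes, zero at the start; "wrist_torque": the same for the moment, N m; "opening": opening from 0.0 (shut) to 1.0 (fully open); "grasp_force": force on a finger pad.
Only numpy, scipy, OpenCV 4.12 (cv2) and the standard library are available. Lean on these libraries where they do the work, as an engineer would, in place of code of your own. Each camera call takes 0.05 s, during which the arm holds its last target. There are 200 camera calls.

TASK

Feel your way over the roughness comparator with closed fingertips: set them down on the coarsest ribbed patch, beside the tab with the hole, and stroke lightly and without lifting over the centres of all six patches in order, along that row to its end, straight across and back along the other row to the smooth patch. Finish holding there, with the fingertips still resting lightly on the smooth patch. Do not press the cushioned plate to its stop, do not shift or lift the comparator, and leave the other things alone.

Things in the scene. Friction and masses are not known exactly. Their poses are not given: they have to be found in the camera images.
- comparator: roughness comparator, loose: dark steel tray 140x100x8 mm (about 1 kg), foam, and a floating metal plate 128x88 mm with top 24 mm up, bearing six 35 mm square patches, two rows of three, 40 mm apart both ways. A 28 mm tab with a 14 mm hole juts from one short side by the coarsest patch. Origin: centre of the underside; x along the 140 mm side away from the tab, y towards patches 1-3. Any yaw.
- touch_plate (a joint): how far the floating plate is pressed down into its cushion, m: 0 untouched, 0.010 bottomed. It always stays level. It begins to sink at about 1 N and takes 0.5 N more for each mm, so 0.004 is about 3 N. 0.001 to 0.008 is a light touch.
- patch_1 (a point): first and coarsest patch, 4 broad ribs 8.3 mm apart, beside the carrying tab. Point: centre of its top, at x -40, y 20, z 24 mm in the comparator's frame (sinks with the plate). Felt while the fingertips press the plate with the TCP within 12 mm of it seen from above.
- patch_2 (a point): second patch, next along the same row, 5 ribs 6.4 mm apart. Point: centre of its top, at x 0, y 20, z 24 mm in the comparator's frame (sinks with the plate). Felt while the fingertips press the plate with the TCP within 12 mm of it seen from above.
- patch_3 (a point): third patch, at the far end of the same row, 7 ribs 4.7 mm apart. Point: centre of its top, at x 40, y 20, z 24 mm in the comparator's frame (sinks with the plate). Felt while the fingertips press the plate with the TCP within 12 mm of it seen from above.
- patch_4 (a point): fourth patch, straight across from the third in the other row, 10 ribs 3.4 mm apart. Point: centre of its top, at x 40, y -20, z 24 mm in the comparator's frame (sinks with the plate). Felt while the fingertips press the plate with the TCP within 12 mm of it seen from above.
- patch_5 (a point): fifth patch, middle of the second row, 14 ribs 2.4 mm apart. Point: centre of its top, at x 0, y -20, z 24 mm in the comparator's frame (sinks with the plate). Felt while the fingertips press the plate with the TCP within 12 mm of it seen from above.
- patch_6 (a point): sixth and last patch, no ribs, smooth; at the tab end of the second row, next to the first patch. Point: centre of its top, at x -40, y -20, z 24 mm in the comparator's frame (sinks with the plate). Felt while the fingertips press the plate with the TCP within 12 mm of it seen from above.
- specimen_1: black resin sample disc, 30 mm across, 16 high, beside the comparator; a bystander, loose. Origin: centre of its underside.
- specimen_3: dark red resin sample disc, 25 mm across, 14 high, by the end of the comparator without the tab; a bystander, loose. Origin: centre of its underside.
- eraser: blue and white eraser, 54 x 21 x 13 mm, beside the comparator; a bystander, loose. Origin: centre of its underside.
- test_block_200: hexagonal steel test block, 51 x 45 x 12 mm; a bystander, loose. Origin: centre of its underside.
- test_block_700: round steel test block, 64 mm across, 15 high; a bystander, loose. Origin: centre of its underside.
- screwdriver: orange-handled screwdriver, 153 mm long, 19 mm thick; a bystander, loose. Origin: centre of its underside.

How it is judged:
By the outcome, as a careful person would: the job done as asked, in the order asked, and still so for the second after the job is handed in, while the arm keeps its last pose, push and grip.
It also fails if it takes over 42 s, if anything falls off the work surface, if the arm or the gripper's body presses on something with over 40 N, if the wrist force passes 120 N, or if a joint passes its speed limit or range.

## Working session

There is one attempt and no reset: what is moved stays moved. The work goes in short steps, Python scripts to look and compute and a tool call to move; the robot and the scene stay as the last step left them, time stands still between calls to the robot, and variables do not carry over. Pictures are saved under pics/ and viewed, at most 10 in all, crops included, and the job is handed in when it is done.

Besides the shell and the picture viewer there is one more tool, called by a JSON object that holds its "fn" and its "kwargs", one argument or row to a line. move_arm: Moves the arm, as the interface text tells. Its arguments: {"type":"object","properties":{"motion":{"type":"array","items":{"type":"array","items":{"type":"number"}}},"grip_force":{"type":"number"}},"required":["motion"]}

```bash
mkdir -p pics; cat > h.py <<'E'
import numpy as np, cv2
from rig import sensors, grab_frame, camera_params, order
def ray(P,uv):
    K=np.array(P["camera_matrix"]);d=np.array([P["k1"],0,0,0,0.])
    T=np.array(P["world_from_camera"])
    n=cv2.undistortPoints(np.array(uv,float).reshape(-1,1,2),K,d).reshape(-1,2)
    return T[:3,3],np.c_[n,np.ones(len(n))]@T[:3,:3].T
def onplane(P,uv,z):
    o,d=ray(P,uv);return o+d*((z-o[2])/d[:,2])[:,None]
def cloud(P,depth):
    v,u=np.mgrid[0:480,0:640];o,d=ray(P,np.c_[u.ravel(),v.ravel()])
    return (o+d*depth.reshape(-1,1)).reshape(480,640,3)
E
python3 - <<'E'
from h import *
import pickle
s=sensors.sense();print(s)
for n in("scene","side","wrist"):
    P=camera_params(n);im,d=grab_frame(n)
    pickle.dump((P,im,d),open(n+".pkl","wb"));cv2.imwrite(f"pics/{n}0.png",im[:,:,::-1]);print(n,P["world_from_camera"])
E
```

```text
{'clock': 0.0, 'qpos': array([ 1.23261341e+00,  3.53666716e-01,  1.63409588e+00,  3.91018750e-05,
        1.15518440e+00, -2.42990461e-03]), 'qvel': array([ 0.00069303, -0.00063958,  0.00022919, -0.00047558,  0.00073312,
       -0.000237  ]), 'joint_efforts': array([-2.35844709e-03, -6.05247903e+01, -3.42059791e+01, -1.57502209e-04,
        9.34442942e-03,  1.43244597e-05]), 'eef_pos': array([205.79121894, 589.69936285, 249.26642496]), 'tcp_rot': array([-3.14023840e+00, -3.90425057e-05,  2.80582381e+00]), 'contact_force': array([-0.60668547, -0.16093235, -0.03751485]), 'wrist_torque': array([ 0.00925305,  0.02226984, -0.04213861]), 'grasp_force': 0.0, 'opening': 0.9996203620808938}
scene [[ 9.65412805e-01 -2.08187891e-01  1.56958333e-01  3.27792344e+02]
 [-2.60694645e-01 -7.80137771e-01  5.68703227e-01 -4.16086679e+02]
 [ 4.05199881e-03 -5.89951574e-01 -8.07428462e-01  8.60612256e+02]
 [ 0.00000000e+00  0.00000000e+00  0.00000000e+00  1.00000000e+00]]
side [[-8.52686946e-01 -3.31317911e-01  4.03922535e-01  8.93504862e+01]
 [-5.21963782e-01  5.07912313e-01 -6.85258267e-01  8.03445532e+02]
 [ 2.18811078e-02 -7.95143713e-01 -6.06026149e-01  6.04554704e+02]
 [ 0.00000000e+00  0.00000000e+00  0.00000000e+00  1.00000000e+00]]
wrist [[ 3.28200144e-01  9.11932797e-01  2.46299086e-01  1.43277170e+02]
 [ 9.44606363e-01 -3.16331256e-01 -8.74834635e-02  6.10912030e+02]
 [-1.86694022e-03  2.61367769e-01 -9.65237486e-01  3.73267197e+02]
 [ 0.00000000e+00  0.00000000e+00  0.00000000e+00  1.00000000e+00]]
```

View pics/scene0.png

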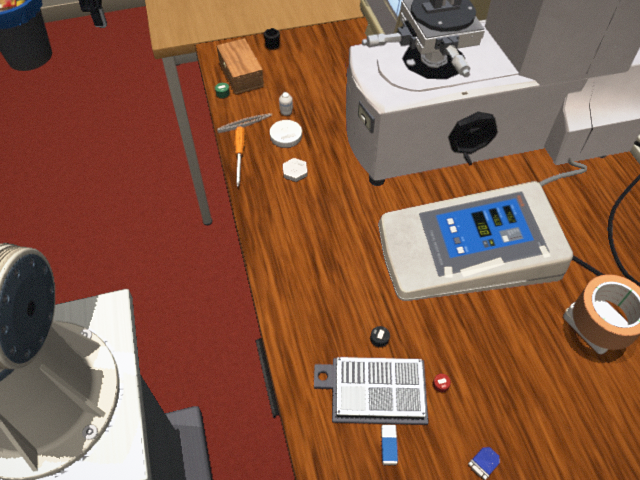

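View pics/wrist0.png

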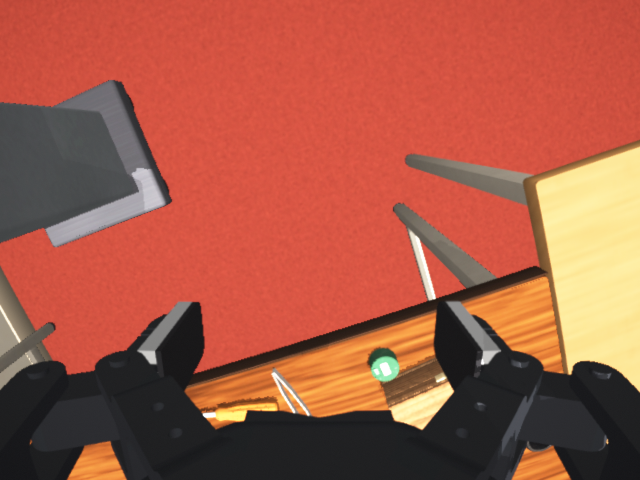

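The scene view shows the comparator at about (380,390), with its tab and hole at (323,376). The black disc is at (380,335), the red disc at (442,382) and the eraser at (389,444). Next I'll measure the plate corners.

```bash
python3 - <<'E'
from h import *
import pickle
out=[]
for n in("scene","side"):
    P,im,d=pickle.load(open(n+".pkl","rb"))
    C=cloud(P,d)
    hsv=cv2.cvtColor(im,cv2.COLOR_RGB2HSV)
    m=((hsv[:,:,1]<60)&(d>0)&(C[:,:,2]>12)&(C[:,:,2]<40)&(C[:,:,1]<0)).astype(np.uint8)
    m=cv2.morphologyEx(m,cv2.MORPH_CLOSE,np.ones((3,3)))
    k,l,st,ce=cv2.connectedComponentsWithStats(m)
    for i in range(1,k):
        if st[i,4]>60: print(n,i,st[i],ce[i],np.median(C[l==i],0))
c=cv2.imread("pics/scene0.png")[315:475,300:465]
cv2.imwrite("pics/c1.png",cv2.resize(c,None,fx=3.5,fy=3.5,interpolation=cv2.INTER_CUBIC))
E
```

```text
scene 1 [579 261  23  14  73] [589.98630137 267.73972603] [913.66801966 -16.37074942  17.6596379 ]
scene 2 [464 269 102  23 887] [516.23224352 280.10259301] [774.86512001  -9.42517234  26.27448815]
scene 7 [594 297  36  29 479] [610.10647182 311.35699374] [ 890.92852715 -107.53364519   35.25696383]
scene 8 [566 302   9  22  90] [570.17777778 312.24444444] [834.91468131 -86.12891465  21.98993477]
scene 10 [371 327  18  17 251] [379.85258964 334.95219124] [528.99130197 -39.03810732  14.9648723 ]
scene 15 [ 337  358   89   60 5031] [379.71397337 387.52534287] [ 499.97962129 -123.92435147   22.52816125]
scene 16 [   0  375  118  105 4541] [ 63.20590178 434.67033693] [ 49.47574793 -81.71740599  13.39535227]
scene 18 [383 425  12  12 102] [388.31372549 430.28431373] [ 494.73837926 -183.79283273   11.46526386]
side 1 [162 114  21  18 196] [171.90816327 122.19897959] [1165.88337475 -135.88289151   26.23041936]
side 2 [ 400  128  157   52 1409] [473.77572747 151.11994322] [ 318.38569871 -468.55406555   25.65431069]
side 6 [396 148  33  22 440] [411.49545455 158.23181818] [ 450.34995317 -319.71118935   29.31158477]
side 7 [225 150  29  12 152] [240.40131579 154.55263158] [844.21292467 -74.75605479  25.88903315]
side 8 [503 250  28  24 305] [516.87540984 262.14754098] [101.34849137 -35.59082971  13.43987296]
side 9 [622 298   8  16  79] [625.29113924 306.87341772] [-112.19821814  -16.37804025   12.72880615]
```

View pics/c1.png

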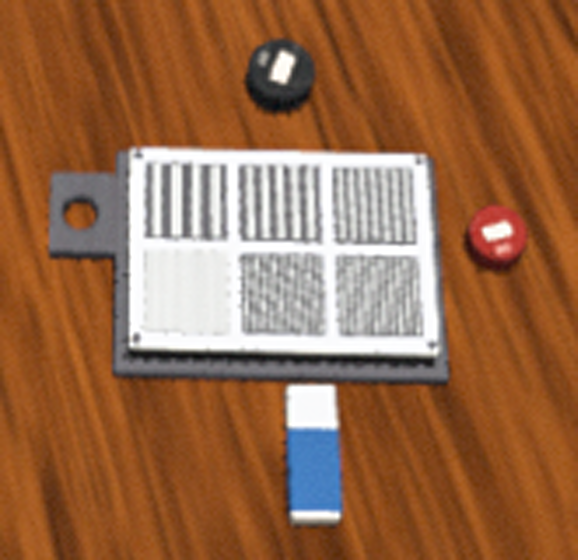

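View pics/side0.png

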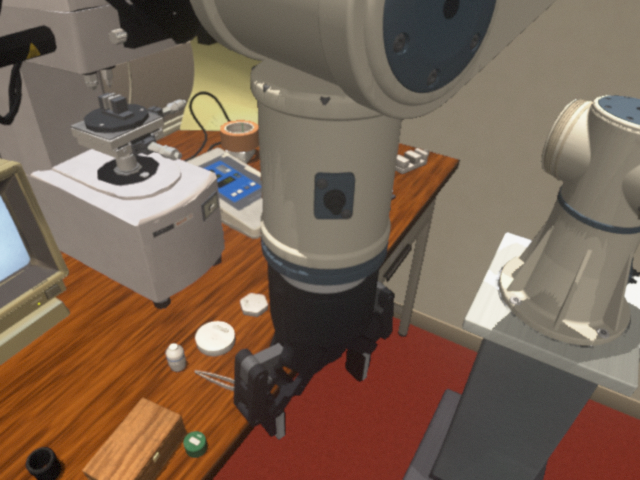

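The crop shows patch 1 (broad ribs) top-left beside the tab, 2 and 3 running right, 4 below 3, then 5, and the smooth patch 6 bottom-left. The comparator is hidden in the side view, so I'll get the plate pose from the scene view and check it later with the wrist camera.

```bash
cat >> h.py <<'E'
def plate(P,im,d,zt=24,seed=(500,-124)):
    C=cloud(P,d);hsv=cv2.cvtColor(im,cv2.COLOR_RGB2HSV)
    m=((hsv[:,:,1]<60)&(d>0)&(C[:,:,2]>17)&(C[:,:,2]<32)&(np.hypot(C[:,:,0]-seed[0],C[:,:,1]-seed[1])<85)).astype(np.uint8)
    m=cv2.morphologyEx(m,cv2.MORPH_CLOSE,np.ones((5,5)))
    cs,_=cv2.findContours(m,cv2.RETR_EXTERNAL,cv2.CHAIN_APPROX_NONE)
    c=max(cs,key=cv2.contourArea).reshape(-1,2)
    w=onplane(P,c,zt)
    r=cv2.minAreaRect(w[:,:2].astype(np.float32))
    z=C[:,:,2][m>0]
    return r,np.median(z),m
def plan(target):
    s=sensors.sense()
    from scipy.spatial.transform import Rotation as R
    Rt=R.from_euler('xyz',s["tcp_rot"]).as_matrix()
    return Rt.T@(np.array(target)-s["eef_pos"]),s
E
python3 - <<'E'
from h import *
import pickle
P,im,d=pickle.load(open("scene.pkl","rb"))
r,z,m=plate(P,im,d);print(r,z)
print(cv2.boxPoints(r))
# tab hole
print(onplane(P,[[323,376]],8))
E
```

```text
((501.0194091796875, -122.49642181396484), (88.5965347290039, 126.85477447509766), 73.73456573486328) 22.5486316069493
[[ 427.72333  -147.25641 ]
 [ 549.5007   -182.78685 ]
 [ 574.3155    -97.736435]
 [ 452.53815   -62.205994]]
[[426.2402696  -78.83374995   8.        ]]
```

Plate fit is 126.9×88.6 mm (expected 128×88). The tab hole comes out at about (-84, 21) in the comparator frame, which is consistent, and yaw is about -0.284. I'll move above it with the tool aligned (yaw 1.287), closing the fingers on the way.

Careful with the scale: turns go in shares of pi rad. That gives: 0.76 rad / 3.1416 = 0.2419.

{"fn": "move_arm", "kwargs": {
  "motion": [
    [0,0,0.0302,-0.032,-0.036,0,0.04],
    [0,0,0.0605,-0.064,-0.072,0,0.0],
    [0,0,0.0907,-0.096,-0.108,0,0],
    [0,0,0.121,-0.128,-0.144,0,0],
    [0,0,0.1512,-0.16,-0.18,0,0],
    [0,0,0.1814,-0.192,-0.216,0,0],
    [0,0,0.2117,-0.224,-0.252,0,0],
    [0,0,0.2419,-0.257,-0.288,0,0]
  ],
  "grip_force": 20
}}

```text
clock: 1.15
eef_pos: [354.0, 232.1, 250.0]
tcp_rot: [3.141, 0.0, 2.043]
contact_force: [1.8, -0.7, -1.4]
opening: 0.003
grasp_force: 0.0
```

```bash
python3 -c "
from h import *
t,s=plan([501,-122.5,250]);print(t,s['tcp_rot'],s['eef_pos'],s['opening'],s['clock'])"
```

```text
[-3.82644191e+02 -3.03404759e+01  1.48945803e-02] [3.14130487e+00 2.18556223e-06 2.04304890e+00] [353.95724049 232.06388382 250.02278964] 0.0034365854015629108 1.15
```

In the tool's units: 0.756 rad / 3.1416 = 0.2406.

{"fn": "move_arm", "kwargs": {
  "motion": [
    [0,0,0.0302,-0.048,-0.004,0,0],
    [0,0,0.0605,-0.096,-0.008,0,0],
    [0,0,0.0907,-0.144,-0.012,0,0],
    [0,0,0.121,-0.192,-0.015,0,0],
    [0,0,0.1512,-0.24,-0.019,0,0],
    [0,0,0.1814,-0.288,-0.023,0,0],
    [0,0,0.2117,-0.336,-0.027,0,0],
    [0,0,0.2406,-0.383,-0.03,0,0]
  ]
}}

```text
clock: 2.15
eef_pos: [502.5, -122.5, 249.9]
tcp_rot: [-3.141, -0.0, 1.286]
contact_force: [1.3, 0.6, 0.1]
opening: 0.004
grasp_force: 0.0
```

```bash
python3 - <<'E'
from h import *
import pickle
P=camera_params("wrist");im,d=grab_frame("wrist");s=sensors.sense()
print(s['eef_pos'],s['tcp_rot'],s['clock'],s['contact_force'])
cv2.imwrite("pics/w1.png",im[:,:,::-1]);pickle.dump((P,im,d),open("w1.pkl","wb"))
r,z,m=plate(P,im,d);print(r,z);print(cv2.boxPoints(r))
P2,im2,d2=(camera_params("side"),*grab_frame("side"))
try:
    r,z,m=plate(P2,im2,d2);print(r,z);print(cv2.boxPoints(r))
except Exception as e:print(e)
cv2.imwrite("pics/s1.png",im2[:,:,::-1])
E
```

```text
[ 504.91678012 -126.63891531  250.1673775 ] [3.13844463e+00 2.14565405e-03 1.28160883e+00] 2.2 [ 3.29065156 -3.44709721  0.39888989]
((500.617919921875, -121.035400390625), (86.7470474243164, 127.74343872070312), 73.57923126220703) 23.51882950996219
[[ 427.0902   -144.58394 ]
 [ 549.62317  -180.69563 ]
 [ 574.1456    -97.48686 ]
 [ 451.61267   -61.375168]]
((499.4143981933594, -111.17530059814453), (94.24749755859375, 130.82046508789062), 73.5768051147461) 22.493572312785204
[[ 423.3496   -137.88297 ]
 [ 548.8326   -174.8698  ]
 [ 575.4792    -84.467636]
 [ 449.99622   -47.480804]]
```

View pics/w1.png

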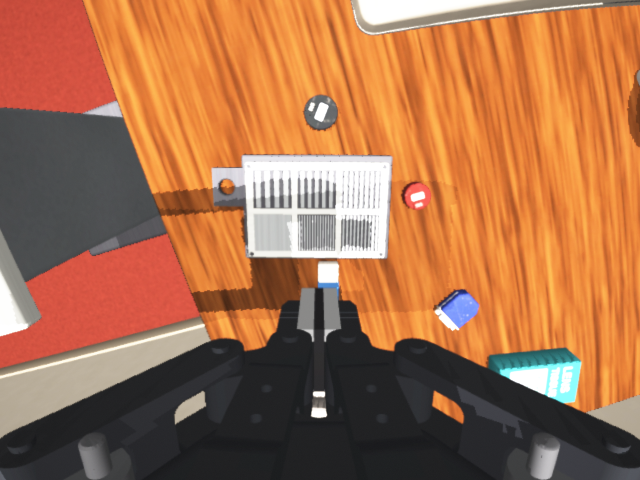

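The wrist view has the plate centred at (320,207), the tab hole at (227,187) and all six patches visible. Both views agree to within 1.5 mm, giving a centre of (500.8, -121.8). Next I'll descend over patch 1.

{"fn": "move_arm", "kwargs": {
  "motion": [
    [0,0,0,0.005,-0.01,0.03,0],
    [0,0,0,0.01,-0.02,0.08,0],
    [0,0,0,0.015,-0.03,0.13,0],
    [0,0,0,0.02,-0.04,0.165,0],
    [0,0,0,0.02,-0.04,0.18,0],
    [0,0,0,0.02,-0.04,0.185,0],
    [0,0,0,0.02,-0.04,0.185,0],
    [0,0,0,0.02,-0.04,0.185,0]
  ]
}}

```text
clock: 3.25
eef_pos: [470.4, -90.8, 66.1]
tcp_rot: [3.139, -0.0, 1.29]
contact_force: [-0.8, -0.2, 0.1]
opening: -0.001
grasp_force: 0.0
```

```bash
python3 -c "
from h import *
t,s=plan([468,-91.4,45]);print(t,s)"
```

```text
[-1.19221855 -2.16375962 21.06321413] {'clock': 3.25, 'qpos': array([-1.93925019e-01,  4.01841139e-01,  2.08138392e+00,  6.98209174e-06,
        6.56175325e-01,  8.72672421e-02]), 'qvel': array([ 0.00096409,  0.00091397,  0.00363072,  0.00170754, -0.00311487,
        0.00202033]), 'joint_efforts': array([ 4.82012378e-02, -4.97380614e+01, -2.03524929e+01,  1.48067476e-03,
        9.88548891e-04, -2.23231691e-03]), 'eef_pos': array([470.3642904 , -90.84625319,  66.06812108]), 'tcp_rot': array([ 3.13940910e+00, -1.95326207e-04,  1.28959875e+00]), 'contact_force': array([-0.78265884, -0.16547305,  0.09428256]), 'wrist_torque': array([-0.00173747, -0.03111472, -0.05424907]), 'grasp_force': 0.0, 'opening': -0.0005627570397143341}
```

{"fn": "move_arm", "kwargs": {
  "motion": [
    [0,0,0,-0.001,-0.002,0.01,0],
    [0,0,0,-0.001,-0.002,0.017,0],
    [0,0,0,-0.001,-0.002,0.02,0],
    [0,0,0,-0.001,-0.002,0.02,0]
  ]
}}

```text
clock: 3.75
eef_pos: [466.9, -90.9, 44.6]
tcp_rot: [-3.141, 0.0, 1.29]
contact_force: [0.5, 0.3, -0.5]
opening: -0.002
grasp_force: 0.0
```

{"fn": "move_arm", "kwargs": {
  "motion": [
    [0,0,0,0,0,0.002,0],
    [0,0,0,0,0,0.003,0],
    [0,0,0,0,0,0.003,0],
    [0,0,0,0,0,0.003,0]
  ]
}}

```text
clock: 4.25
eef_pos: [467.3, -91.0, 42.1]
tcp_rot: [3.141, -0.0, 1.29]
contact_force: [0.9, -0.2, 1.8]
opening: 0.001
grasp_force: 0.7
```

{"fn": "move_arm", "kwargs": {
  "motion": [
    [0,0,0,0,0,0.001,0],
    [0,0,0,0,0,0.002,0],
    [0,0,0,0,0,0.002,0],
    [0,0,0,0,0,0.002,0]
  ]
}}

```text
clock: 4.75
eef_pos: [467.3, -90.9, 40.0]
tcp_rot: [3.141, -0.0, 1.29]
contact_force: [0.1, 0.2, 2.6]
opening: 0.001
grasp_force: 1.2
```

Contact: force is 2.6 N at TCP z = 40, so about 3 mm of press, as the cushion spec predicts. Now the first row.

{"fn": "move_arm", "kwargs": {
  "motion": [
    [0,0,0,0,0.002,0.0005,0],
    [0,0,0,0,0.007,0.0005,0],
    [0,0,0,0,0.013,0.0005,0],
    [0,0,0,0,0.02,0.0005,0],
    [0,0,0,0,0.027,0.0005,0],
    [0,0,0,0,0.034,0.0005,0],
    [0,0,0,0,0.039,0.0005,0],
    [0,0,0,0,0.04,0.0005,0]
  ]
}}

```text
clock: 5.75
eef_pos: [506.0, -102.1, 39.5]
tcp_rot: [3.141, -0.0, 1.29]
contact_force: [-2.0, 0.4, 2.2]
opening: -0.0
grasp_force: 1.3
```

```bash
python3 - <<'E'
from h import *
im,d=grab_frame("scene");P=camera_params("scene")
s=sensors.sense();print(s['eef_pos'],s['tcp_rot'],s['contact_force'])
cv2.imwrite("pics/c2.png",cv2.resize(im[315:475,300:465,::-1],None,fx=3.5,fy=3.5,interpolation=cv2.INTER_CUBIC))
print(plan([500.8+5.6,-121.8+19.2,39.5])[0])
E
```

```text
[ 505.94554498 -102.12786296   39.52056238] [ 3.14108853e+00 -3.90485637e-05  1.28975797e+00] [-0.54143148  0.69098255  3.32465009]
[-0.32757029  0.56756421  0.02083572]
```

View pics/c2.png

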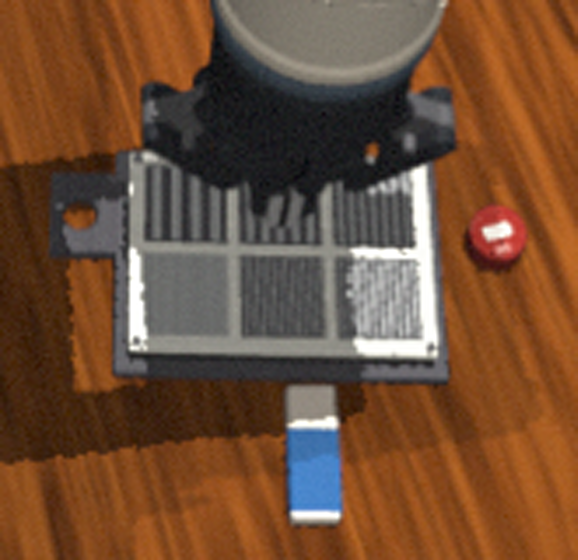

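The fingertips rest on patch 2, at about (285,210) in the crop, and the tray hasn't moved. On to patch 3, across to 4, then back to 5 and 6.

{"fn": "move_arm", "kwargs": {
  "motion": [
    [0,0,0,0,0.002,0,0],
    [0,0,0,0,0.007,0,0],
    [0,0,0,0,0.013,0,0],
    [0,0,0,0,0.02,0,0],
    [0,0,0,0,0.027,0,0],
    [0,0,0,0,0.034,0,0],
    [0,0,0,0,0.039,0,0],
    [0,0,0,0,0.04,0,0]
  ]
}}

```text
clock: 6.8
eef_pos: [544.4, -113.2, 39.5]
tcp_rot: [3.141, -0.0, 1.29]
contact_force: [-0.6, 0.8, 3.4]
opening: -0.0
grasp_force: 1.3
```

{"fn": "move_arm", "kwargs": {
  "motion": [
    [0,0,0,-0.002,0,0,0],
    [0,0,0,-0.007,0,0,0],
    [0,0,0,-0.013,0,0,0],
    [0,0,0,-0.02,0,0,0],
    [0,0,0,-0.027,0,0,0],
    [0,0,0,-0.034,0,0,0],
    [0,0,0,-0.039,0,0,0],
    [0,0,0,-0.04,0,0,0]
  ]
}}

```text
clock: 7.8
eef_pos: [532.7, -151.9, 39.5]
tcp_rot: [-3.141, -0.0, 1.289]
contact_force: [0.6, 1.8, 3.3]
opening: 0.002
grasp_force: 1.3
```

```bash
python3 -c "
from h import *
t,s=plan([500.8+38.4-5.6,-121.8-11.24-19.2,39.5]);print(t,s['eef_pos'],s['contact_force'])"
```

```text
[-0.08278509  0.95900113 -0.02222785] [ 532.70172953 -151.89409424   39.47786455] [0.59135641 1.81013065 3.32183878]
```

{"fn": "move_arm", "kwargs": {
  "motion": [
    [0,0,0,0,-0.002,0,0],
    [0,0,0,0,-0.007,0,0],
    [0,0,0,0,-0.013,0,0],
    [0,0,0,0,-0.02,0,0],
    [0,0,0,0,-0.027,0,0],
    [0,0,0,0,-0.034,0,0],
    [0,0,0,0,-0.038,0,0],
    [0,0,0,0,-0.039,0,0]
  ]
}}

```text
clock: 8.8
eef_pos: [495.2, -140.7, 39.5]
tcp_rot: [-3.142, 0.0, 1.29]
contact_force: [2.0, -0.6, 2.6]
opening: 0.002
grasp_force: 1.3
```

{"fn": "move_arm", "kwargs": {
  "motion": [
    [0,0,0,0,-0.002,0,0],
    [0,0,0,0,-0.007,0,0],
    [0,0,0,0,-0.013,0,0],
    [0,0,0,0,-0.02,0,0],
    [0,0,0,0,-0.027,0,0],
    [0,0,0,0,-0.034,0,0],
    [0,0,0,0,-0.039,0,0],
    [0,0,0,0,-0.04,0,0]
  ]
}}

```text
clock: 9.8
eef_pos: [456.5, -129.5, 39.5]
tcp_rot: [-3.141, 0.0, 1.29]
contact_force: [2.5, -0.5, 2.7]
opening: 0.002
grasp_force: 1.3
```

{"fn": "move_arm", "kwargs": {
  "motion": [
    [0,0,0,0,0,0,0],
    [0,0,0,0,0,0,0],
    [0,0,0,0,0,0,0],
    [0,0,0,0,0,0,0]
  ]
}}

```text
clock: 10.3
eef_pos: [456.6, -129.5, 39.3]
tcp_rot: [-3.141, 0.0, 1.29]
contact_force: [-0.8, 0.3, 2.4]
opening: 0.004
grasp_force: 1.4
```

```bash
python3 - <<'E'
from h import *
im,d=grab_frame("scene")
t,s=plan([500.8-38.4-5.6,-121.8+11.24-19.2,39.5]);print(t,s['eef_pos'],s['contact_force'],s['opening'])
cv2.imwrite("pics/c3.png",cv2.resize(im[315:475,300:465,::-1],None,fx=3.5,fy=3.5,interpolation=cv2.INTER_CUBIC))
E
```

```text
[-0.14409399  0.2460791  -0.1431542 ] [ 456.60343237 -129.5532769    39.35703898] [-1.33579695 -0.61055645  2.96770326] 0.0020806705472392072
```

View pics/c3.png

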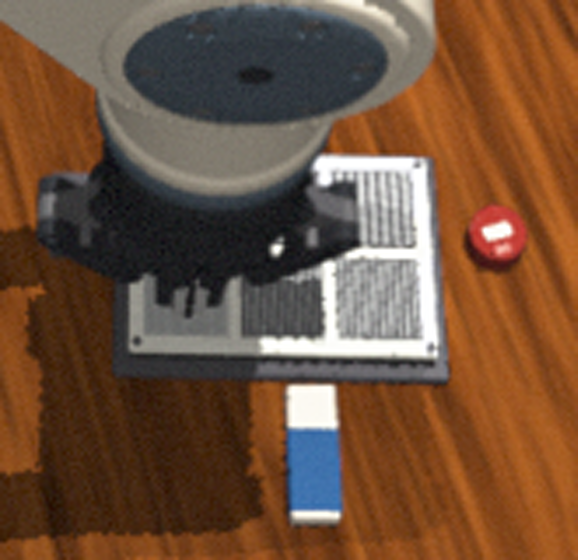

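The fingertips rest on the smooth patch, at about (188,300) in the crop. The tray edges, red disc and eraser are where they started.

```bash
python3 -c "
from rig import order
print(order.sign_off())"
```

```text
the job is handed in; nothing more can be done
None
```

Job handed in: I stroked all six patches in order without lifting, at about 3 N (roughly 3.5 mm of press), and the closed fingertips are holding on the smooth patch; the comparator and its visible neighbours stayed put.

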